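# Load the two tape stands in order

### The job

Load the two tape stands: the brown roll goes on the round black stand with the blue roll on top of it, and the yellow roll goes on the square wooden stand with the white roll on top of it. Every roll must lie flat and fully down, with the stand's post through its bore. Leave the mouse, stapler, scissors and sticky notes where they lie.

Things in the scene. Friction and masses are not known exactly. Their poses are not given: they have to be found in the camera images.
- brown_roll: brown roll of adhesive tape (the largest roll) lying flat: outer diameter 64 mm, height 30 mm, open cardboard-lined bore of 26 mm right through. Origin: centre of its underside; z is the axis of the roll, up. Rigid, loose, under 0.2 kg.
- blue_roll: blue roll of adhesive tape (medium roll) lying flat: outer diameter 58 mm, height 24 mm, open cardboard-lined bore of 26 mm right through. Origin: centre of its underside; z is the axis of the roll, up. Rigid, loose, under 0.2 kg.
- yellow_roll: yellow roll of adhesive tape (medium-large roll) lying flat: outer diameter 62 mm, height 24 mm, open cardboard-lined bore of 26 mm right through. Origin: centre of its underside; z is the axis of the roll, up. Rigid, loose, under 0.2 kg.
- white_roll: white roll of adhesive tape (the smallest roll; at the start it lies flat on top of the brown roll) lying flat: outer diameter 52 mm, height 22 mm, open cardboard-lined bore of 26 mm right through. Origin: centre of its underside; z is the axis of the roll, up. Rigid, loose, under 0.2 kg.
- black_stand: tape stand with a round black base, 88 mm across and 10 mm thick, and a steel post. An upright post 12 mm thick with a rounded tip stands at its centre, tip 60 mm above the desk. Fixed to the desk. Origin: centre of the underside of the base, on the post's axis; z up.
- wooden_stand: tape stand with a square brown wooden base, 84 x 84 mm and 10 mm thick, and a brass post. An upright post 12 mm thick with a rounded tip stands at its centre, tip 60 mm above the desk. Fixed to the desk. Origin: centre of the underside of the base, on the post's axis; z up.
- mouse: black computer mouse, 112x62x35 mm; a loose bystander on the desk, to be left alone. Origin: centre of its underside.
- stapler: red desk stapler, 135x34x41 mm; a loose bystander on the desk, to be left alone. Origin: centre of its underside.
- scissors: scissors with orange handles, lying flat, 87x199x9 mm; a loose bystander on the desk, to be left alone. Origin: centre of its underside.
- sticky_notes: yellow block of sticky notes, 72x76x10 mm; a loose bystander on the desk, to be left alone. Origin: centre of its underside.
There are look-alikes about, which are no part of the job. There is more than one size of the blue_roll; the job needs the larger. Leave any red look-alike of the white_roll alone.

How it is judged:
At the end, for the whole second after the job is handed in: The brown roll lies on the black stand's base and the blue roll on the brown; the yellow roll lies on the wooden stand's base and the white roll on the yellow: each threaded on the post (centre within 10 mm of the post's axis), at its height within 4 mm, flat within about 7 degrees, at rest (horizontal distance between each of brown_roll, blue_roll and black_stand below 0.01 m and z of brown_roll in the frame of black_stand between 0.006 and 0.014 m and angle between each of brown_roll, blue_roll, yellow_roll, white_roll's own z axis and vertical below 0.12 rad and linear speed of each of brown_roll, blue_roll, yellow_roll, white_roll below 0.02 m/s and z of blue_roll in the frame of black_stand between 0.036 and 0.044 m and horizontal distance between each of yellow_roll, white_roll and wooden_stand below 0.01 m and z of yellow_roll in the frame of wooden_stand between 0.006 and 0.014 m and z of white_roll in the frame of wooden_stand between 0.03 and 0.038 m); the robot touches nothing.
It fails at once if the mouse pushed more than 30 mm from where it lay (distance of mouse from where it was at the start of the episode above 0.03 m).
It fails at once if the stapler pushed more than 30 mm from where it lay (distance of stapler from where it was at the start of the episode above 0.03 m).
It fails at once if the scissors pushed more than 30 mm from where it lay (distance of scissors from where it was at the start of the episode above 0.03 m).
It fails at once if the sticky notes pushed more than 30 mm from where it lay (distance of sticky_notes from where it was at the start of the episode above 0.03 m).
It also fails if it takes over 99 s, if anything falls off the work surface, if the arm or the gripper's body presses on something with over 40 N, if the wrist force passes 120 N, or if a joint passes its speed limit or range.

### The arm

A 7-joint arm with a two-finger parallel gripper is mounted at the origin on a cart in front of the work surface, level with it; the furniture and walls round the work are solid. World frame = base frame: x ahead of the robot, y to its left, z up, the work surface at z = 0. Lengths are in m, angles in rad, forces in N, time in s.
With the tool pointing down it reaches from about 0.35 to 0.9 m from the base axis. Payload 8.1 kg.
Tool frame: the origin (TCP) lies midway between the tips of the shut fingers; the grasp point (between the pads) lies 19 mm behind it; z points along the fingers, y is the direction in which the jaws open and shut (so a half turn about z gives the same grasp; the last joint's range is limited). The gripper opens to 92 mm and grips with 3 to 60 N. Pads are 19 mm wide; open, the fingers measure 130 mm over their backs; the gripper's body (75 mm by 190 mm) begins 47 mm behind the grasp point.
Start: joints at [1.009, 0.434, 0.025, 1.573, -0.012, 1.134, -0.075], TCP at [0.277, -0.56, 0.227] pointing down, gripper open.
Joint ranges: [-2.62, 2.62], [-0.44, 2.09], [-1.27, 1.32], [0.08, 2.57], [-1.32, 4.46], [0.12, 2], [-2.74, 2.74]. Speed limits (rad/s): [2.22, 2.22, 3.01, 3.01, 3.14, 3.14, 3.14].

### API

Orientations are given as a rotation vector (axis times angle).
In Python, from cell import monitor, get_image, get_calibration, workorder, look_for, masks_of gives the robot as it stands.
- The arm moves only by the shell command python3 -m crank 'ROWS' [FORCE]. ROWS is JSON, a list of rows, each a list of 3 entries, a list of its own where there are three numbers: the shift along the tool's x, y, z in cm, then the turn about the tool's z in degrees, then the closure in counts, from 0 (fully open) to 255 (shut). A call has 1 to 5 rows; each row shifts and turns the commanded pose from where the row before left it, along the tool's axes as they then stand; what a row does not reach is not made up. A row lasts 1/10 s, in which the tool goes at most 50 mm and 8.59 degrees, less where a joint would pass 70% of its speed; a pose out of reach is approached as far as the arm can. A call with a gripper value outside its range is refused whole. The fingers move at their own pace and stop on an object; FORCE is the grip in N (left out, the last holds). Time passes only in rows, so rows that do not move let the fingers close. It gives the time, the measured TCP pose, the force and the opening at its end, in the units of the state.
- monitor.observe(): the state, without advancing time (a new reading comes with each control period).
- get_image(name): name is "scene" or "top"; returns (picture, depth): 480x640x3 uint8, red, green, blue; 480x640 float32, m along the optical axis (not along the pixel's ray), 0 where there is no reading.
- get_calibration(name): a dict with "fx", "fy", "cx", "cy" (pixels), "D" ([k1, k2, p1, p2, k3] as OpenCV has them; the pictures are not rectified), "R" (3x3) and "t" (3): a world point X has camera coordinates R X + t. Camera axes: x right, y down, z forward; pixel columns grow to the right and rows downward; lengths in m; the calibration is good to about 2 mm. A picture is of the moment at which its call begins. get_calibration takes no time and is no camera call.
- workorder.sign_off(): hands the job in, once; it reports no verdict.
Trained networks look in the newest picture that a camera, given by its name, has taken for a name from the list of things; names that differ only in an ending like _2 or _b are one class to them, and where a whole thing is asked for, a point or a joint stands for the part that bears it (a point fixed in the world has none). Each returns a list of dicts, best first, with "score" (0 to 1); they miss things now and then, are a little off and sometimes report something else, mostly with a low value. They report only what shows in the picture. A call takes as long as a camera call. They do not tell look-alikes from the thing itself.
- look_for(label, camera): "location" ([x, y, z] in m, in world coordinates, good to about 4 mm: the middle of the surface that is visible of it).
- masks_of(label, camera): "region" (480x640 bool, what is visible of it).
The state is a dict: "clock": time; "joints": joint angles; "dq": joint speeds; "joint_efforts": joint torques, N m; "position": TCP position; "ee_rot": TCP orientation; "force": force on the tool from outside, world axes, zero at the start; "ft_torque": the same for the moment, N m; "width": opening from 0.0 (shut) to 1.0 (fully open).
Only numpy, scipy, OpenCV 4.12 (cv2) and the standard library are available. Lean on these libraries where they do the work, as an engineer would, in place of code of your own. Each camera call takes 0.05 s, during which the arm holds its last target.

## Working session

There is one attempt and no reset: what is moved stays moved. The work goes in short steps, Python scripts to look and compute and a shell command to move; the robot and the scene stay as the last step left them, time stands still between calls to the robot, and variables do not carry over. Pictures are saved under pics/ and viewed, and the job is handed in when it is done.

```bash
mkdir -p pics; ls
python3 - <<'E'
from cell import monitor,get_image,get_calibration
import cv2
print(monitor.observe())
for n in("scene","top"):
    p,d=get_image(n); cv2.imwrite(f"pics/{n}0.png",p[:,:,::-1]); c=get_calibration(n); print(n,c)
E
```

```text
pics
{'clock': 0.0, 'joints': array([ 1.00942142,  0.43522929,  0.02500094,  1.57408243, -0.01159966,
        1.13401654, -0.07512995]), 'dq': array([-0.00033149, -0.00179138, -0.00026899,  0.00043306, -0.00053084,
        0.00141588,  0.00106693]), 'joint_efforts': array([-1.35902999e-03, -6.67856312e+01,  9.84846130e-01, -3.14460576e+01,
       -6.05831738e-02,  4.28399455e-02,  1.42158387e-04]), 'position': array([ 0.27648887, -0.55994687,  0.22594707]), 'ee_rot': array([-3.05787941e+00, -7.13805411e-01,  8.04014863e-04]), 'force': array([-0.64160355, -0.52377445, -0.33564263]), 'ft_torque': array([-0.02132108,  0.04327862,  0.02423244]), 'width': 1.001414708868727}
scene {'fx': 617.7335796195512, 'fy': 617.7335796195512, 'cx': 321.9960992189658, 'cy': 233.13783186440673, 'D': array([0.03046227, 0.        , 0.        , 0.        , 0.        ]), 'R': array([[-0.48445457, -0.8747676 , -0.009242  ],
       [-0.54298915,  0.30896214, -0.7808362 ],
       [ 0.68590564, -0.37326136, -0.62466744]]), 't': array([0.26019722, 0.32706472, 0.9979733 ])}
top {'fx': 496.1308468454416, 'fy': 496.1308468454416, 'cx': 320.14853551570985, 'cy': 245.7859443660942, 'D': array([-0.1156429,  0.       ,  0.       ,  0.       ,  0.       ]), 'R': array([[-0.00725283, -0.999833  , -0.01677416],
       [-0.98531774,  0.01000695, -0.17043714],
       [ 0.17057653,  0.01529173, -0.98522577]]), 't': array([0.02233827, 0.5091319 , 0.9757718 ])}
```

View pics/top0.png

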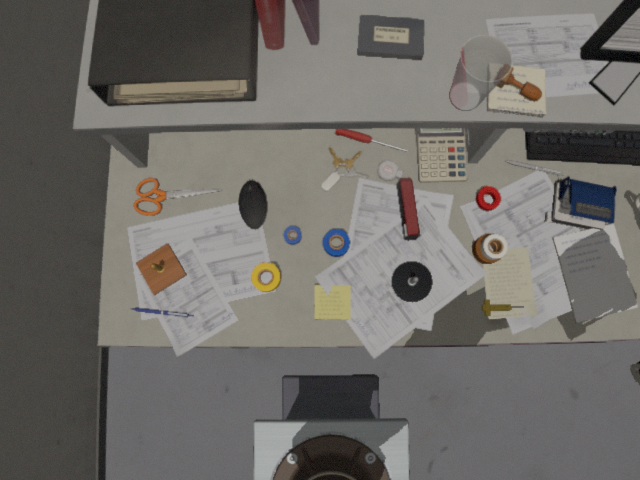

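View pics/scene0.png

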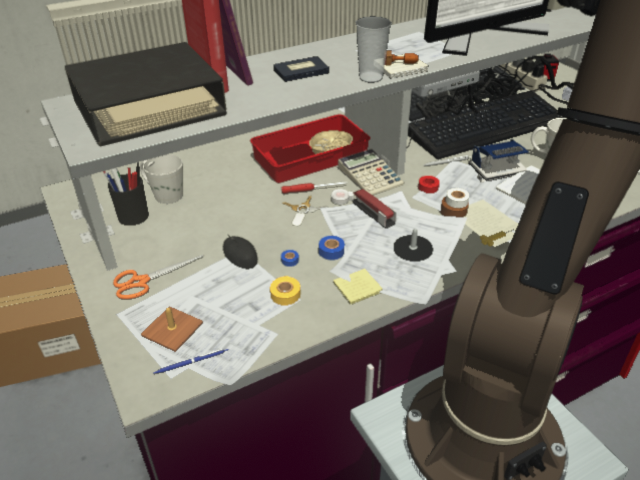

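The top view shows the wooden stand at (161,268), yellow at (265,277), the large blue at (336,242) and the small blue at (292,234). The black stand is at (412,281) and white-on-brown at (490,248). The stapler is at (408,208) and a red look-alike at (488,198).

```bash
cat > h.py <<'E'
from cell import monitor,get_image,get_calibration,look_for,masks_of
import numpy as np,cv2
from scipy.optimize import least_squares
from scipy.spatial.transform import Rotation as Ro
def cloud(n,d):
    c=get_calibration(n);K=np.array([[c['fx'],0,c['cx']],[0,c['fy'],c['cy']],[0,0,1]])
    v,u=np.mgrid[0:480,0:640]
    p=cv2.undistortPoints(np.stack([u.ravel(),v.ravel()],1).astype(float)[:,None],K,c['D'])[:,0]
    P=np.c_[p,np.ones(len(p))]*d.ravel()[:,None]
    return ((P-c['t'])@c['R']).reshape(480,640,3)
def proj(n,X):
    c=get_calibration(n);K=np.array([[c['fx'],0,c['cx']],[0,c['fy'],c['cy']],[0,0,1]])
    return cv2.projectPoints(np.asarray(X,float).reshape(-1,3),cv2.Rodrigues(c['R'])[0],c['t'],K,c['D'])[0][:,0]
def rayz(n,uv,z):
    c=get_calibration(n);K=np.array([[c['fx'],0,c['cx']],[0,c['fy'],c['cy']],[0,0,1]])
    p=cv2.undistortPoints(np.array(uv,float).reshape(-1,1,2),K,c['D'])[:,0]
    r=np.c_[p,np.ones(len(p))]@c['R'];o=-c['R'].T@c['t']
    return o+r*((z-o[2])/r[:,2])[:,None]
E
python3 - <<'E'
from h import *
np.set_printoptions(precision=4,suppress=True)
H={'brown_roll':.03,'blue_roll':.024,'yellow_roll':.024,'white_roll':.052,'black_stand':.01,'wooden_stand':.01,'mouse':.035,'stapler':.041,'scissors':.009,'sticky_notes':.01}
for cam in('top','scene'):
    p,d=get_image(cam);C=cloud(cam,d)
    for k,z in H.items():
        for L in masks_of(k,cam)[:3]:
            if L['score']<.3: continue
            m=L['region'];P=C[m&(d>0)];T=P[abs(P[:,2]-z)<.008]
            print(cam,k,round(L['score'],2),m.sum(),'med',np.median(P,0),'top n',len(T), 'mid', (T.min(0)+T.max(0))/2 if len(T) else None, 'ext',np.ptp(T[:,:2],axis=0) if len(T) else None)
E
```

```text
top brown_roll 0.73 449 med [ 0.5042 -0.3404  0.0504] top n 40 mid [ 0.4997 -0.3373  0.0301] ext [0.0373 0.0383]
top brown_roll 0.68 331 med [ 0.5012 -0.3188  0.0272] top n 222 mid [ 0.5037 -0.3316  0.0284] ext [0.0601 0.0488]
top blue_roll 0.97 529 med [ 0.5203 -0.0154  0.0225] top n 478 mid [ 0.521  -0.0162  0.0228] ext [0.0565 0.0569]
top blue_roll 0.53 211 med [0.5379 0.078  0.0149] top n 66 mid [0.5377 0.0778 0.0179] ext [0.0353 0.0342]
top blue_roll 0.35 1286 med [ 0.3957 -0.0057  0.0074] top n 0 mid None ext None
top yellow_roll 0.68 580 med [0.452  0.132  0.0224] top n 556 mid [0.4496 0.1325 0.0223] ext [0.0613 0.0607]
top white_roll 0.85 426 med [ 0.614  -0.3455  0.0202] top n 0 mid None ext None
top white_roll 0.82 477 med [ 0.504  -0.3423  0.0503] top n 384 mid [ 0.5043 -0.3422  0.0501] ext [0.0504 0.0495]
top white_roll 0.37 1090 med [ 0.5868 -0.166   0.0366] top n 4 mid [ 0.5872 -0.1731  0.0446] ext [0.0346 0.0079]
top black_stand 0.55 1432 med [ 0.4378 -0.1716  0.009 ] top n 1368 mid [ 0.4391 -0.174   0.0097] ext [0.0896 0.0883]
top wooden_stand 0.62 1486 med [0.4683 0.
[... 1554 characters left out ...]
] ext [0.0936 0.0946]
scene black_stand 0.48 546 med [ 0.5129 -0.01    0.0205] top n 198 mid [ 0.5125 -0.0073  0.01  ] ext [0.0489 0.0493]
scene black_stand 0.42 313 med [ 0.4833 -0.3179  0.0212] top n 120 mid [ 0.4958 -0.3301  0.0103] ext [0.0534 0.0529]
scene mouse 0.89 865 med [0.5858 0.1727 0.0262] top n 396 mid [0.6006 0.168  0.033 ] ext [0.0892 0.052 ]
scene stapler 0.86 917 med [ 0.578  -0.1624  0.028 ] top n 368 mid [ 0.5892 -0.1707  0.0385] ext [0.1232 0.0403]
scene scissors 0.86 916 med [0.632  0.3844 0.0067] top n 844 mid [0.6281 0.3392 0.0072] ext [0.087  0.1879]
scene sticky_notes 0.61 1009 med [ 0.3896 -0.0028  0.0074] top n 968 mid [ 0.3934 -0.0054  0.0077] ext [0.0787 0.082 ]
```

```bash
python3 -m crank '[[[0,0,0],8.5,0],[[0,0,0],8.5,0],[[0,0,0],8.5,0],[[0,0,0],0.7,0],[[5,0,0],0,0]]' 30; python3 -m crank '[[[5,0,0],0,0],[[5,-2,0],0,0],[[3,-4,0],0,0],[[0,-5,0],0,0],[[0,-5,0],0,0]]'; python3 -c "
from h import *
s=monitor.observe();print(s['position'],Ro.from_rotvec(s['ee_rot']).as_matrix().round(3),s['joints'])"
```

```text
clock: 1.7
position: [0.3191, -0.5632, 0.2275]
ee_rot: [3.139, -0.009, -0.008]
force: [0.5, -1.3, -0.1]
width: 0.996
clock: 2.2
position: [0.454, -0.3994, 0.226]
ee_rot: [-3.141, -0.012, 0.0]
force: [0.4, 0.2, 0.0]
width: 0.997
[ 0.45395761 -0.39935361  0.22603413] [[ 1.     0.007 -0.   ]
 [ 0.007 -1.     0.   ]
 [-0.    -0.    -1.   ]] [ 0.57673066  0.40129333  0.07966946  1.62985379 -0.03479736  1.11227222
 -0.89785911]
```

```bash
python3 -m crank '[[[0,-5,0],0,0],[[0,-5,0],0,0],[[0,-5,0],0,0],[[0,-5,0],0,0],[[0,-5,0],0,0]]'; python3 -m crank '[[[0,-5,0],0,0],[[0,-5,0],0,0],[[0,-5,0],0,0],[[0,-5,2],0,0],[[0,-3,4],0,0]]';python3 -m crank '[[[0,0,4],0,0],[[0,0,3],0,0],[[0,0,0],0,0]]'
```

```text
clock: 2.7
position: [0.4523, -0.1497, 0.227]
ee_rot: [3.141, 0.009, 0.001]
force: [1.6, 0.0, 0.1]
width: 1.003
clock: 3.2
position: [0.4545, 0.0793, 0.1704]
ee_rot: [-3.139, -0.014, -0.012]
force: [1.3, -0.9, -0.2]
width: 0.999
clock: 3.5
position: [0.4497, 0.0745, 0.0953]
ee_rot: [3.14, 0.009, -0.01]
force: [-0.5, 0.9, 0.5]
width: 0.998
```

```bash
python3 -m crank '[[[0,-4,0],0,0],[[0,-2,0],0,0],[[0,0,0],0,0],[[0,0,0],0,0]]';python3 - <<'E'
from h import *
print(np.mean([monitor.observe()['position'] for _ in range(5)],0))
for n in("scene","top"):
    p,d=get_image(n); cv2.imwrite(f"pics/{n}1.png",p[:,:,::-1])
E
```

```text
clock: 3.9
position: [0.453, 0.135, 0.0995]
ee_rot: [-3.141, -0.006, -0.003]
force: [-0.1, -0.8, 0.5]
width: 0.998
[0.45298251 0.13495506 0.09952629]
```

Run:
```python
import cv2,numpy as np
a=cv2.imread('pics/scene1.png')[180:380,180:440];b=cv2.imread('pics/top1.png')[180:380,150:410]
cv2.imwrite('pics/c1.png',cv2.resize(np.hstack([a,b]),None,fx=1.5,fy=1.5))
```

```text
(no output)
```

View pics/c1.png

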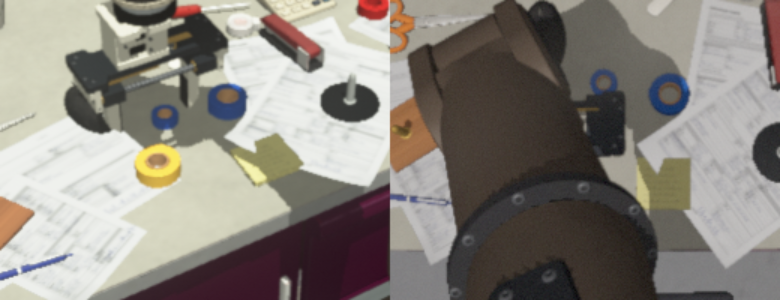

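Run:
```python
from h import *
p=cv2.imread('pics/scene1.png')
for y in (.135,.135-.046,.135+.046):
    q=proj('scene',[.453,y,.0995])[0];print(q)
    cv2.drawMarker(p,tuple(int(v*1) for v in q),(0,255,0),0,6,1)
q=proj('scene',[.4487,.134,.024])[0]; cv2.drawMarker(p,tuple(int(v*1) for v in q),(255,0,255),0,6,1)
cv2.imwrite('pics/c2.png',cv2.resize(p[160:320,200:400],None,fx=4,fy=3.7,interpolation=cv2.INTER_CUBIC))
```

```text
[281.56549074 256.43699263]
[302.63061004 248.86819274]
[259.87616664 264.23080406]
```

View pics/c2.png

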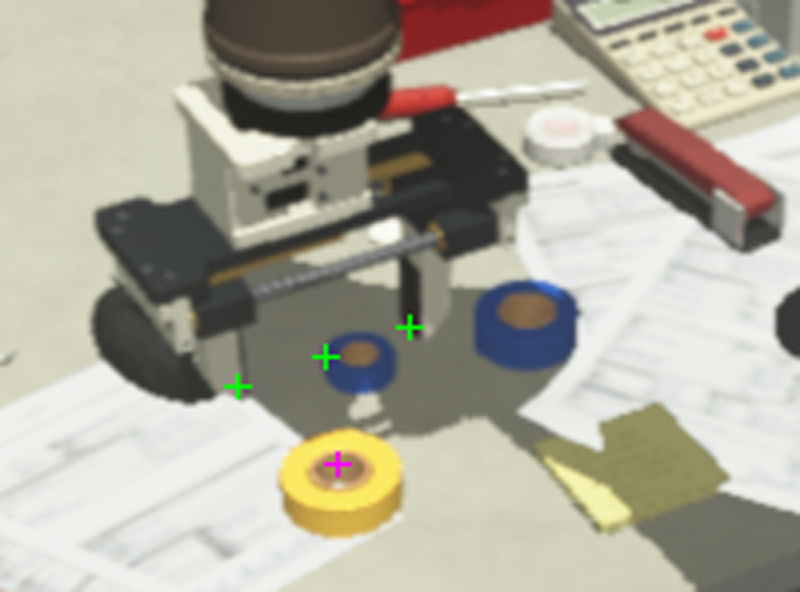

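The picture agrees with the measured pose: the fingers straddle the yellow roll in y. I'll descend.

```bash
python3 -m crank '[[[-0.4,0,4],0,0],[[0,0,4],0,0],[[0,0,0.8],0,0],[[0,0,0],0,0],[[0,0,0],0,0]]';python3 -c "
from h import *
print(np.mean([monitor.observe()['position'] for _ in range(5)],0),monitor.observe()['force'])"
```

```text
clock: 4.5
position: [0.4491, 0.1347, 0.0114]
ee_rot: [-3.141, -0.001, -0.002]
force: [0.2, -0.8, 1.0]
width: 1.001
[0.44909376 0.13473514 0.01140921] [ 0.16010787 -0.79327252  0.96520656]
```

```bash
python3 -m crank '[[[0,0,0.6],0,0],[[0,0,0],0,60],[[0,0,0],0,120],[[0,0,0],0,200],[[0,0,0],0,200]]';python3 -m crank '[[[0,0,0],0,200],[[0,0,0],0,200],[[0,0,0],0,200],[[0,0,0],0,200]]'
```

```text
clock: 5.0
position: [0.4483, 0.1349, 0.0044]
ee_rot: [-3.142, -0.002, -0.0]
force: [-0.4, -0.1, -0.0]
width: 0.703
clock: 5.4
position: [0.4483, 0.1349, 0.0043]
ee_rot: [3.142, 0.002, 0.0]
force: [-0.2, -0.9, 5.9]
width: 0.653
```

```bash
python3 -m crank '[[[0,0,-3],0,200],[[0,0,-4],0,200],[[0,0,-3],0,200],[[0,-4,0],0,200],[[0,-4,0],0,200]]';python3 -m crank '[[[0,-4,0],0,200],[[1,-4,0],0,200],[[1,-3,0],0,200],[[0,-2,0],0,200],[[0,0,0],0,200]]'; python3 -m crank '[[[0,0,0],0,200],[[0,0,0],0,200]]';python3 - <<'E'
from h import *
print(np.mean([monitor.observe()['position'] for _ in range(5)],0))
for n in("scene","top"):
    p,d=get_image(n); cv2.imwrite(f"pics/{n}3.png",p[:,:,::-1])
    C=cloud(n,d)
    for L in masks_of('yellow_roll',n)[:2]:
        m=L['region'];P=C[m&(d>0)];zt=np.percentile(P[:,2],90);T=P[abs(P[:,2]-zt)<.008];print(n,L['score'],m.sum(),zt,(T.min(0)+T.max(0))/2,np.ptp(T,axis=0))
    cv2.imwrite(f'pics/c3{n}.png',cv2.resize(p[200:400,100:300,::-1],None,fx=3,fy=3))
E
```

```text
clock: 5.9
position: [0.4491, 0.2149, 0.1053]
ee_rot: [-3.141, 0.004, -0.004]
force: [1.0, 0.3, -0.3]
width: 0.654
clock: 6.4
position: [0.4667, 0.3481, 0.1037]
ee_rot: [-3.14, -0.008, 0.001]
force: [-0.3, 0.1, -1.0]
width: 0.656
clock: 6.6
position: [0.4678, 0.3431, 0.1038]
ee_rot: [3.14, 0.0, -0.001]
force: [-0.5, 0.0, -0.2]
width: 0.652
[0.46776887 0.34311989 0.1038271 ]
scene 0.81 971 0.12433570966015092 [0.46631364 0.34433821 0.12279291] [0.06473828 0.06124882 0.01286925]
top 0.6 355 0.011043996528914505 [0.45247292 0.35483162 0.00915003] [0.07578522 0.07397278 0.01203325]
```

View pics/c3scene.png

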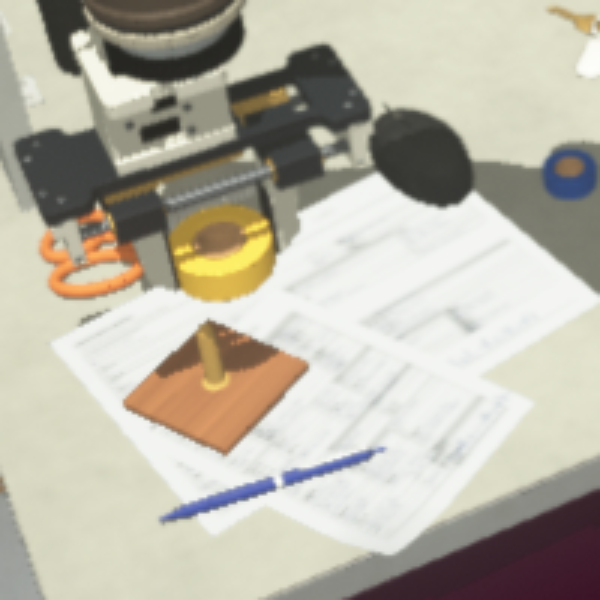

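View pics/c3top.png

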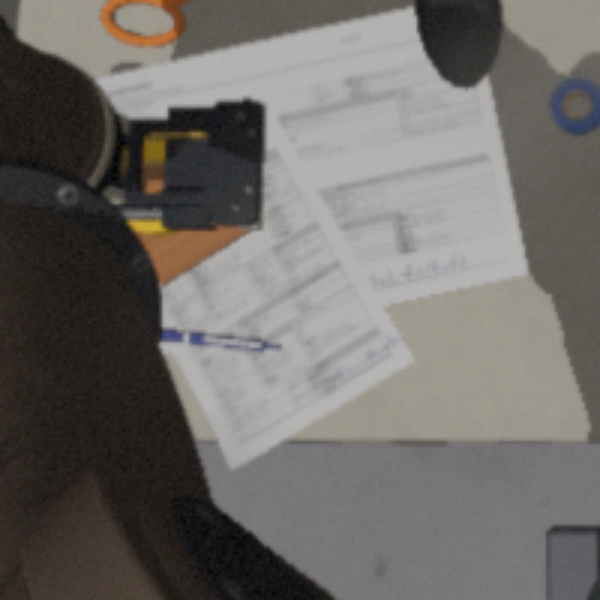

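Run:
```python
from h import *
print(rayz('scene',[169.3,309.3],.056),rayz('scene',[171,327.5],.01))
p=cv2.imread('pics/scene0.png');cv2.imwrite('pics/c4.png',cv2.resize(p[290:360,130:210],None,fx=8,fy=8,interpolation=cv2.INTER_NEAREST))
p=cv2.imread('pics/top0.png');cv2.imwrite('pics/c5.png',cv2.resize(p[235:305,125:205],None,fx=8,fy=8,interpolation=cv2.INTER_NEAREST))
for cam,y in(('scene',(.47,.361)),('top',(.47,.361))):print(proj(cam,[[*y,.01],[*y,.06]]))
```

```text
[[0.46746582 0.36178246 0.056     ]] [[0.46670023 0.36640398 0.01      ]]
[[173.2034053  325.33218363]
 [168.92801549 306.77272062]]
[[160.73051948 268.12113697]
 [152.69597701 265.0292823 ]]
```

View pics/c4.png

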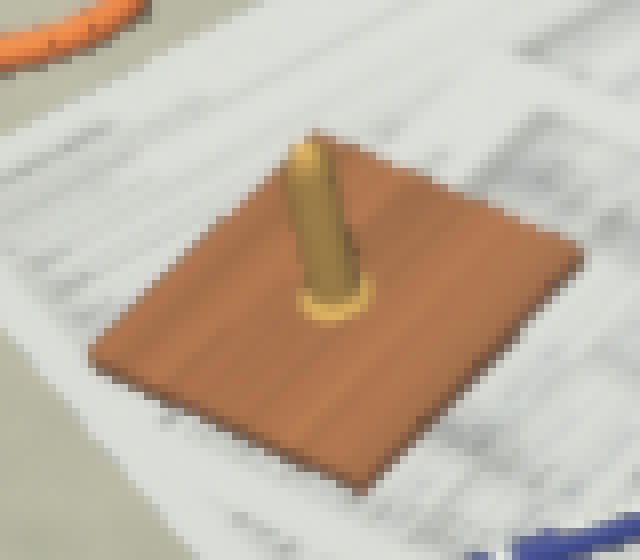

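View pics/c5.png

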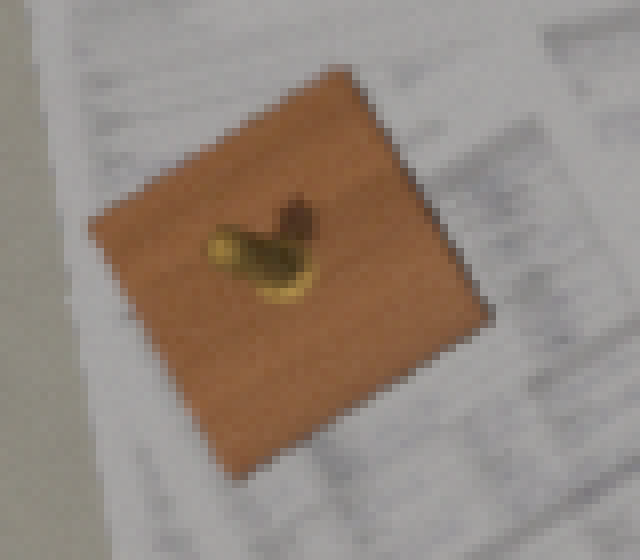

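Run:
```python
from h import *
print('post scene',rayz('scene',[[171.7,327.1]],.010),rayz('scene',[[168.2,309]],.057), 'top',rayz('top',[[160.6,268.8]],.01),rayz('top',[[153.2,265.6]],.057))
p=cv2.imread('pics/scene3.png');cv2.imwrite('pics/c6.png',cv2.resize(p[250:310,140:210],None,fx=9,fy=9,interpolation=cv2.INTER_NEAREST))
for x,y in((.4663,.3443),(.4683,.3423)):
  for D,z in((.062,.1235),(.026,.1235)):
    t=np.linspace(0,2*np.pi,40)
    q=proj('scene',np.c_[x+D/2*np.cos(t),y+D/2*np.sin(t),t*0+z]);print(x,D,q.min(0),q.max(0))
```

```text
post scene [[0.46703168 0.36492559 0.01      ]] [[0.4681946  0.36347832 0.057     ]] top [[0.46853337 0.36122288 0.01      ]] [[0.46921911 0.36096103 0.057     ]]
0.4663 0.062 [155.15582854 268.23964958] [190.34934707 291.83335865]
0.4663 0.026 [165.44334735 274.87962682] [180.19393797 284.76978827]
0.4683 0.062 [155.91498856 267.24740013] [191.03385878 290.75006463]
0.4683 0.026 [166.18013563 273.86219128] [180.89945799 283.71420574]
```

View pics/c6.png

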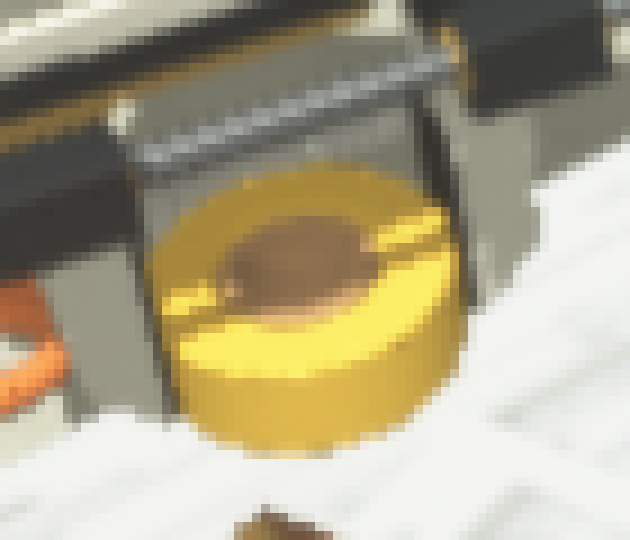

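```bash
python3 -m crank '[[[0.1,-1.95,0],0,200],[[0,0,0],0,200],[[0,0,0],0,200],[[0,0,3],0,200],[[0,0,0],0,200]]';python3 -m crank '[[[0,0,2],0,200],[[0,0,2],0,200],[[0,0,0],0,200],[[0,0,0],0,200]]'
```

```text
clock: 7.3
position: [0.4674, 0.3616, 0.0714]
ee_rot: [3.137, 0.001, -0.006]
force: [-0.9, -1.2, -0.9]
width: 0.654
clock: 7.7
position: [0.469, 0.3639, 0.0348]
ee_rot: [3.141, 0.002, -0.0]
force: [-0.7, -0.7, -0.6]
width: 0.649
```

```bash
python3 -m crank '[[[0,0,1],0,200],[[0,0,0.8],0,200],[[0,0,0.2],0,200],[[0,0,0],0,200],[[0,0,0],0,200]]'
```

```text
clock: 8.2
position: [0.4688, 0.3642, 0.0144]
ee_rot: [3.141, 0.002, -0.0]
force: [-1.4, -1.6, 4.5]
width: 0.66
```

```bash
python3 -m crank '[[[0,0,0],0,30],[[0,0,0],0,30],[[0,0,0],0,30],[[0,0,0],0,30]]'; python3 -m crank '[[[0,0,-1],0,30],[[0,0,-3],0,30],[[0,0,-4],0,10],[[0,0,-4],0,0],[[0,4,0],0,0]]'; python3 -m crank '[[[0,5,0],0,0],[[0,5,0],0,0],[[0,5,0],0,0],[[0,5,0],0,0],[[0,5,0],0,0]]'
python3 - <<'E'
from h import *
p,d=get_image('scene');cv2.imwrite('pics/c7.png',cv2.resize(p[200:400,100:300,::-1],None,fx=3,fy=3))
E
```

```text
clock: 8.6
position: [0.4688, 0.3644, 0.014]
ee_rot: [3.142, 0.002, -0.0]
force: [0.2, -0.8, -0.1]
width: 0.876
clock: 9.1
position: [0.4704, 0.3322, 0.1407]
ee_rot: [-3.131, -0.013, -0.012]
force: [1.1, -0.4, -0.1]
width: 0.996
clock: 9.6
position: [0.4692, 0.0726, 0.135]
ee_rot: [-3.141, -0.003, -0.002]
force: [0.9, 0.7, 0.4]
width: 0.998
```

View pics/c7.png

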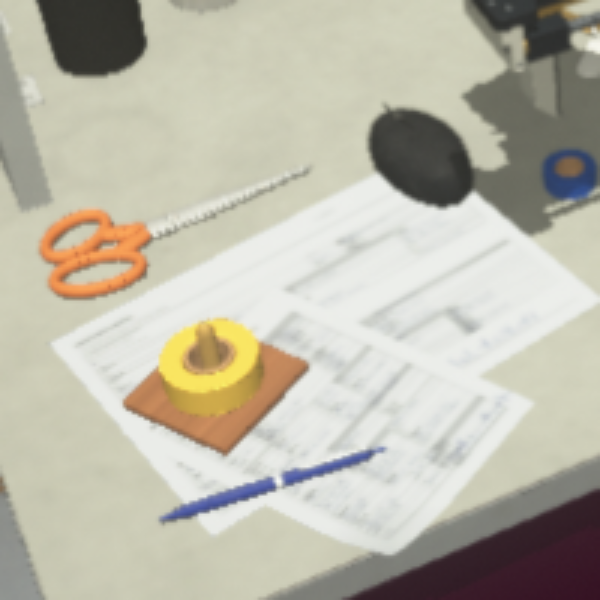

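```bash
python3 -m crank '[[[1,5,0],0,0],[[1,5,0],0,0],[[1,5,0],0,0],[[0.4,5,0],0,0],[[0,5,0],0,0]]'; python3 -m crank '[[[0,5,0],0,0],[[0,5,0],0,0],[[0,5,0],0,0],[[0,1,0],0,0],[[0,0,0],0,0]]';python3 -m crank '[[[0,0,0],0,0],[[0,0,0],0,0]]'
```

```text
clock: 10.15
position: [0.5038, -0.1742, 0.135]
ee_rot: [3.141, 0.003, 0.002]
force: [0.3, 1.0, -0.1]
width: 0.999
clock: 10.65
position: [0.5027, -0.3349, 0.1345]
ee_rot: [3.141, -0.004, 0.0]
force: [0.1, 0.7, -0.0]
width: 1.0
clock: 10.85
position: [0.504, -0.33, 0.1344]
ee_rot: [-3.141, -0.007, -0.001]
force: [0.4, -0.4, -0.7]
width: 0.996
```

```bash
python3 -m crank '[[[0,1.15,0],0,0],[[0,0,4],0,0],[[0,0,3],0,0],[[0,0,2],0,0],[[0,0,0],0,0]]'; python3 -m crank '[[[0,0,0.6],0,0],[[0,0,0],0,0],[[0,0,0],0,0]]'
```

```text
clock: 11.35
position: [0.5016, -0.3428, 0.0415]
ee_rot: [-3.139, -0.004, 0.007]
force: [-0.7, -0.2, -0.1]
width: 0.998
clock: 11.65
position: [0.504, -0.3444, 0.0393]
ee_rot: [3.141, 0.002, 0.002]
force: [-0.2, 0.8, 1.1]
width: 1.001
```

```bash
python3 -m crank '[[[0,-0.25,0.4],0,0],[[0,0,0],0,80],[[0,0,0],0,120],[[0,0,0],0,220],[[0,0,0],0,220]]'; python3 -m crank '[[[0,0,0],0,220],[[0,0,0],0,220],[[0,0,0],0,220],[[0,0,0],0,220],[[0,0,0],0,220]]'
```

```text
clock: 12.15
position: [0.5033, -0.3416, 0.0343]
ee_rot: [3.141, 0.002, 0.0]
force: [1.0, 0.3, 0.0]
width: 0.699
clock: 12.65
position: [0.5033, -0.3416, 0.0342]
ee_rot: [3.141, 0.002, 0.0]
force: [-1.3, -1.4, -0.2]
width: 0.531
```

```bash
python3 -m crank '[[[0,0,-2],0,220],[[0,0,-4],0,220],[[0,0,-3],0,220],[[-1,-5,0],0,220],[[-1,-5,0],0,220]]'
python3 - <<'E'
from h import *
p,d=get_image('scene');cv2.imwrite('pics/c8.png',cv2.resize(p[130:280,350:500,::-1],None,fx=4,fy=4))
E
python3 -m crank '[[[-1,-5,0],0,220],[[-0.4,-5,0],0,220],[[0,-5,0],0,220],[[0,-5,0],0,220],[[0,-5,0],0,220]]'
```

```text
clock: 13.15
position: [0.4839, -0.2437, 0.1252]
ee_rot: [3.14, -0.002, 0.004]
force: [0.4, 1.2, -1.6]
width: 0.534
clock: 13.7
position: [0.4691, 0.0072, 0.1243]
ee_rot: [3.142, 0.002, 0.001]
force: [1.5, 0.5, -0.9]
width: 0.531
```

View pics/c8.png

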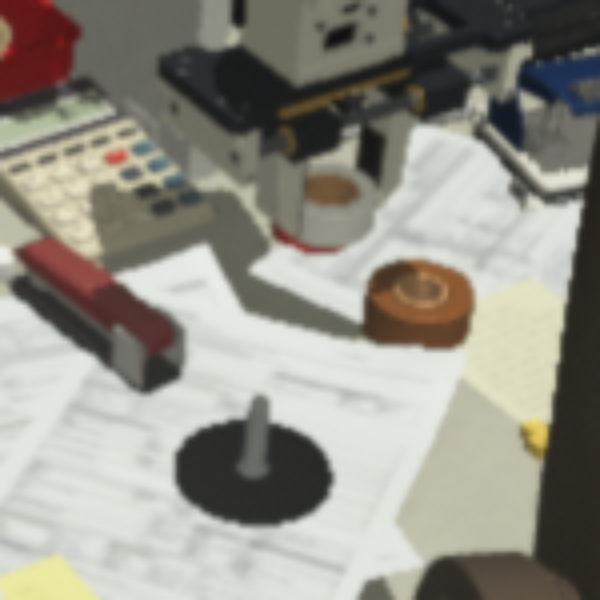

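White is in the grip, and the brown roll stays at crop (420,300), clear of everything. On to the wooden stand.

```bash
python3 -m crank '[[[0,-5,0],0,220],[[0,-5,0],0,220],[[0,-5,0],0,220],[[0,-5,0],0,220],[[0,-5,0],0,220]]';python3 -m crank '[[[0,-5,0],0,220],[[0,-5,0],0,220],[[0,-1,0],0,220],[[0,0,0],0,220],[[0,0,0],0,220]]'
python3 - <<'E'
from h import *
p,d=get_image('scene');cv2.imwrite('pics/c9.png',cv2.resize(p[250:350,130:230,::-1],None,fx=6,fy=6))
print(monitor.observe()['position'])
E
```

```text
clock: 14.2
position: [0.4687, 0.2573, 0.1242]
ee_rot: [3.141, 0.002, 0.0]
force: [1.9, 0.3, -0.7]
width: 0.536
clock: 14.7
position: [0.4691, 0.3637, 0.1237]
ee_rot: [3.14, 0.001, -0.001]
force: [0.3, 0.4, -1.2]
width: 0.534
[0.4693543  0.36303754 0.12380421]
```

View pics/c9.png

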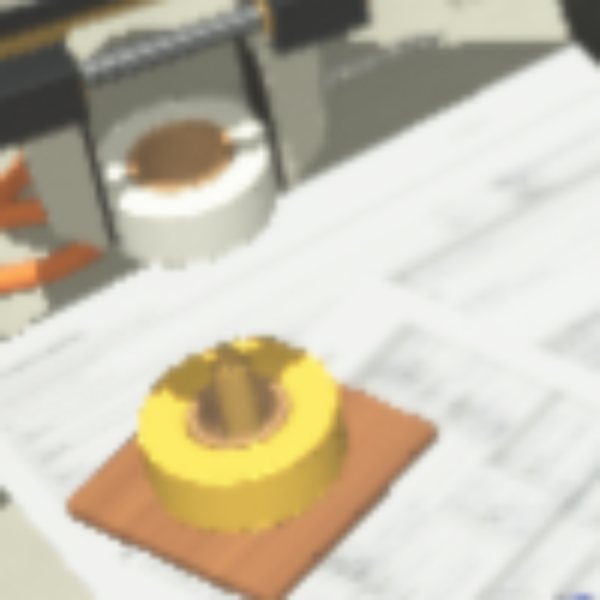

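Run:
```python
from h import *
print(rayz('scene',[[160.5,275.8]],.1415))
```

```text
[[0.4669161  0.36363314 0.1415    ]]
```

```bash
python3 -m crank '[[[0,0,3],0,220],[[0,0,2],0,220],[[0,0,1],0,220],[[0,0,0],0,220],[[0,0,0],0,220]]'; python3 -m crank '[[[0,0,1],0,220],[[0,0,1],0,220],[[0,0,0.5],0,220],[[0,0,0],0,220],[[0,0,0],0,220]]'
```

```text
clock: 15.25
position: [0.4695, 0.3649, 0.0649]
ee_rot: [-3.141, -0.001, -0.001]
force: [0.2, -0.1, 0.0]
width: 0.531
clock: 15.75
position: [0.4687, 0.3654, 0.0388]
ee_rot: [3.141, 0.003, -0.001]
force: [-0.7, 0.5, -0.2]
width: 0.538
```

```bash
python3 -m crank '[[[0,0,0.1],0,220],[[0,0,0],0,220],[[0,0,0],0,220]]';python3 -m crank '[[[0,0,0],0,50],[[0,0,0],0,40],[[0,0,0],0,40],[[0,0,0],0,40],[[0,0,0],0,40]]'; python3 -m crank '[[[0,0,-1],0,40],[[0,0,-3],0,40],[[0,0,-4],0,10],[[0,0,-3],0,0],[[0,4,0],0,0]]'; python3 -m crank '[[[0,5,0],0,0],[[0,5,0],0,0],[[0,5,0],0,0],[[0,5,0],0,0],[[0,5,0],0,0]]'
python3 - <<'E'
from h import *
p,d=get_image('scene');cv2.imwrite('pics/c10.png',cv2.resize(p[200:400,100:300,::-1],None,fx=3,fy=3))
C=cloud('scene',d)
p,d2=get_image('top');cv2.imwrite('pics/top10.png',p[:,:,::-1])
L=masks_of('brown_roll','top')
for l in L:
    P=cloud('top',d2)[l['region']&(d2>0)];T=P[abs(P[:,2]-.03)<.008];print('top',l['score'],l['region'].sum(),(T.min(0)+T.max(0))/2,np.ptp(T,axis=0)) if len(T) else 0
get_image('scene')
for l in masks_of('brown_roll','scene'):
    P=C[l['region']&(d>0)];T=P[abs(P[:,2]-.03)<.008];print('sc',l['score'],l['region'].sum(),(T.min(0)+T.max(0))/2,np.ptp(T,axis=0)) if len(T) else 0
E
```

```text
clock: 16.05
position: [0.4689, 0.3654, 0.0381]
ee_rot: [-3.142, -0.002, -0.0]
force: [-0.3, -0.1, -1.4]
width: 0.535
clock: 16.55
position: [0.4689, 0.3654, 0.0382]
ee_rot: [3.142, 0.002, 0.0]
force: [-0.3, 0.9, 1.2]
width: 0.837
clock: 17.05
position: [0.4699, 0.3326, 0.1537]
ee_rot: [-3.132, -0.013, -0.01]
force: [1.5, 0.6, 0.2]
width: 0.993
clock: 17.55
position: [0.4692, 0.0735, 0.1491]
ee_rot: [-3.141, -0.003, -0.002]
force: [1.5, -0.2, 0.0]
width: 1.0
top 0.87 855 [ 0.50492647 -0.34009257  0.02884985] [0.06303183 0.06517119 0.01365774]
sc 0.92 521 [ 0.50177019 -0.33667563  0.02809196] [0.06760624 0.06512308 0.01207004]
```

View pics/c10.png

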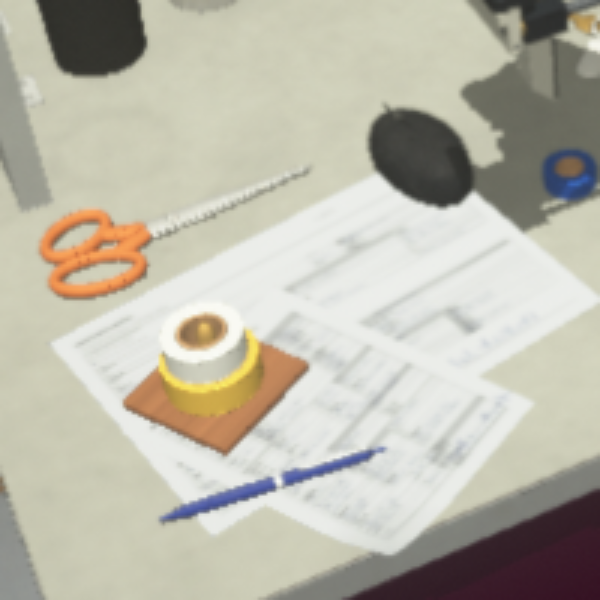

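View pics/top10.png

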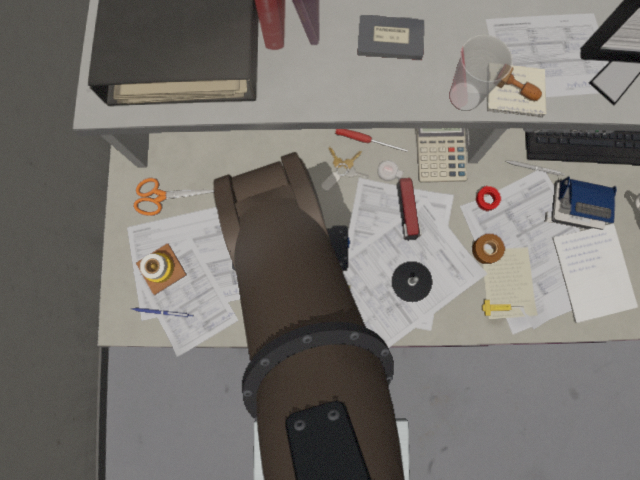

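White sits threaded on yellow at top view (155,267). Brown is next, at about (0.503,-0.3385).

```bash
python3 -m crank '[[[1,5,0],0,0],[[1,5,0],0,0],[[1,5,0],0,0],[[0.4,5,0],0,0],[[0,5,0],0,0]]'; python3 -m crank '[[[0,5,0],0,0],[[0,5,0],0,0],[[0,5,0],0,0],[[0,1.8,0],0,0],[[0,0,3],0,0]]';python3 -m crank '[[[0,0,3],0,0],[[0,0,0],0,0],[[0,0,0],0,0]]'
```

```text
clock: 18.3
position: [0.5048, -0.1711, 0.1485]
ee_rot: [-3.141, -0.009, -0.002]
force: [0.2, 1.2, 0.0]
width: 1.001
clock: 18.8
position: [0.5064, -0.3434, 0.1212]
ee_rot: [3.137, -0.002, 0.01]
force: [1.8, -0.1, -1.4]
width: 1.001
clock: 19.1
position: [0.5043, -0.3377, 0.0884]
ee_rot: [-3.14, -0.006, 0.001]
force: [-0.0, -0.3, 1.5]
width: 0.997
```

```bash
python3 -m crank '[[[-0.1,0.1,4],0,0],[[0,0,3],0,0],[[0,0,0.8],0,0],[[0,0,0],0,0],[[0,0,0],0,0]]'
```

```text
clock: 19.6
position: [0.5038, -0.3409, 0.0121]
ee_rot: [3.14, 0.003, 0.004]
force: [0.6, -0.8, 1.2]
width: 1.001
```

```bash
python3 -m crank '[[[0,-0.15,0.6],0,0],[[0,0,0],0,0],[[0,0,0],0,80],[[0,0,0],0,200],[[0,0,0],0,200]]';  python3 -m crank '[[[0,0,0],0,200],[[0,0,0],0,200],[[0,0,0],0,200],[[0,0,0],0,200],[[0,0,0],0,200]]'
```

```text
clock: 20.1
position: [0.5024, -0.3392, 0.0044]
ee_rot: [3.141, 0.002, 0.0]
force: [0.1, -0.5, -0.4]
width: 0.785
clock: 20.6
position: [0.5023, -0.3391, 0.0042]
ee_rot: [3.142, 0.002, 0.0]
force: [-0.8, -0.3, 1.6]
width: 0.681
```

```bash
python3 -m crank '[[[0,0,-2],0,200],[[0,0,-4],0,200],[[0,0,-4],0,200],[[-2,-4,0],0,200],[[-2,-4,0],0,200]]'; python3 -m crank '[[[-2,-4,0],0,200],[[-0.5,-4,0],0,200],[[0,-0.6,0],0,200],[[0,0,0],0,200],[[0,0,0],0,200]]'
python3 - <<'E'
from h import *
p,d=get_image('scene');cv2.imwrite('pics/c11.png',cv2.resize(p[180:280,350:450,::-1],None,fx=6,fy=6))
print(monitor.observe()['position'])
E
```

```text
clock: 21.1
position: [0.4626, -0.2593, 0.1053]
ee_rot: [3.14, -0.001, 0.005]
force: [0.5, 1.4, -1.9]
width: 0.687
clock: 21.6
position: [0.4375, -0.1741, 0.1042]
ee_rot: [3.141, 0.002, 0.001]
force: [-1.0, 0.1, -1.2]
width: 0.679
[ 0.43738883 -0.1744815   0.10416573]
```

View pics/c11.png

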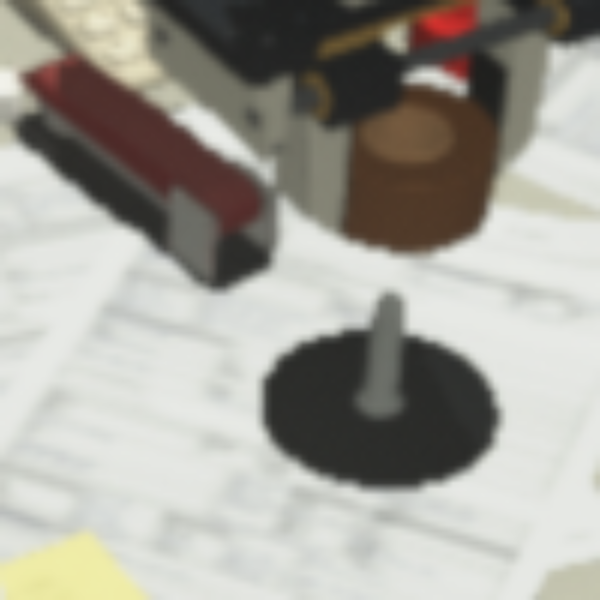

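Run:
```python
from h import *
print(rayz('scene',[[417.5,202.2]],.13),rayz('scene',[[413.3,246.7]],.01),rayz('scene',[[414.8,230.2]],.057))
```

```text
[[ 0.43586526 -0.17129535  0.13      ]] [[ 0.43515412 -0.17236438  0.01      ]] [[ 0.43459524 -0.17112297  0.057     ]]
```

Aligned to about 1 mm, so I'll lower it.

```bash
python3 -m crank '[[[0,0,3],0,200],[[0,0,2],0,200],[[0,0,1],0,200],[[0,0,0],0,200],[[0,0,0],0,200]]'; python3 -m crank '[[[0,0,1],0,200],[[0,0,1],0,200],[[0,0,0.9],0,200],[[0,0,0],0,200],[[0,0,0],0,200]]'
```

```text
clock: 22.15
position: [0.4373, -0.1737, 0.0445]
ee_rot: [3.141, 0.001, 0.0]
force: [0.1, 0.8, -0.8]
width: 0.683
clock: 22.65
position: [0.4367, -0.173, 0.0147]
ee_rot: [-3.141, -0.002, 0.001]
force: [-0.2, 0.3, -0.9]
width: 0.679
```

```bash
python3 -m crank '[[[0,0,0.1],0,200],[[0,0,0],0,200],[[0,0,0],0,30],[[0,0,0],0,20],[[0,0,0],0,20]]';python3 -m crank '[[[0,0,0],0,20],[[0,0,-1],0,20],[[0,0,-3],0,20],[[0,0,-4],0,10],[[0,0,-4],0,0]]'; python3 -m crank '[[[2,-4,0],0,0],[[2,-4,0],0,0],[[2,-4,0],0,0],[[2,-3.9,0],0,0],[[0.2,0,0],0,0]]'; python3 -m crank '[[[0,0,0],0,0],[[0,0,0],0,0]]';python3 - <<'E'
from h import *
p,d=get_image('scene');cv2.imwrite('pics/c12.png',cv2.resize(p[150:300,250:450,::-1],None,fx=4,fy=4))
print(monitor.observe()['position'])
E
```

```text
clock: 23.15
position: [0.4372, -0.1731, 0.0143]
ee_rot: [3.141, 0.002, 0.001]
force: [-0.8, -1.2, 0.1]
width: 0.889
clock: 23.65
position: [0.4365, -0.1729, 0.136]
ee_rot: [-3.141, -0.002, 0.001]
force: [1.6, -0.6, 0.3]
width: 0.987
clock: 24.15
position: [0.5211, -0.007, 0.1353]
ee_rot: [-3.138, -0.015, -0.004]
force: [-0.3, -0.5, -0.3]
width: 0.996
clock: 24.35
position: [0.5182, -0.0152, 0.1344]
ee_rot: [3.141, 0.0, -0.001]
force: [0.3, -1.8, -0.4]
width: 0.999
[ 0.51816111 -0.01555402  0.13433196]
```

View pics/c12.png

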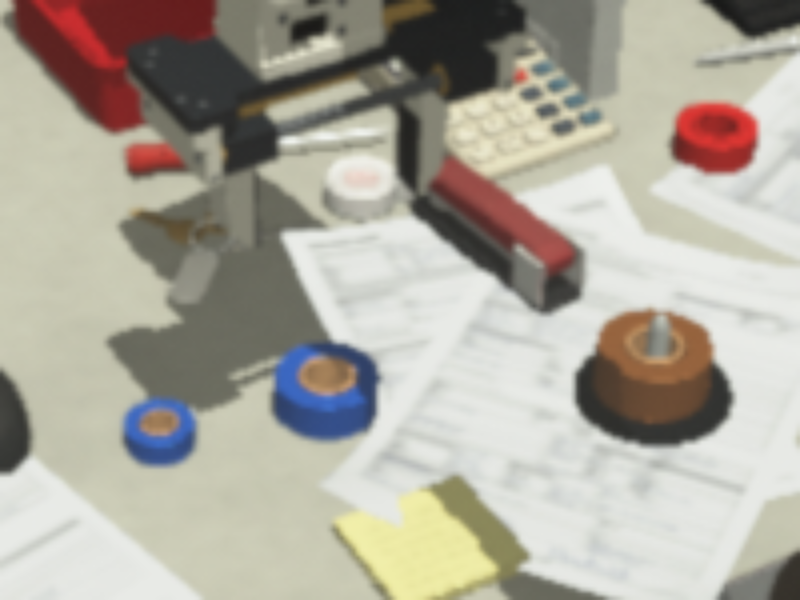

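Brown is flat on the black stand, with its post at crop (658,335). Now the large blue roll, at crop (325,390).

```bash
python3 -m crank '[[[0.1,0,4],0,20],[[0,0,4],0,20],[[0,0,2],0,20],[[0,0,1.5],0,20],[[0,0,0],0,20]]'; python3 -m crank '[[[0,0,0.6],0,20],[[0,0,0],0,20],[[0,0,0],0,20]]'
```

```text
clock: 24.9
position: [0.5179, -0.0156, 0.0176]
ee_rot: [3.141, -0.001, -0.006]
force: [0.1, 1.1, -0.8]
width: 0.922
clock: 25.2
position: [0.5203, -0.0142, 0.0139]
ee_rot: [3.142, 0.002, 0.002]
force: [0.5, -0.8, 0.8]
width: 0.925
```

```bash
python3 -m crank '[[[0,0,0.9],0,20],[[0,0,0],0,20],[[0,0,0],0,80],[[0,0,0],0,200],[[0,0,0],0,200]]'; python3 -m crank '[[[0,0,0],0,200],[[0,0,0],0,200],[[0,0,0],0,200],[[0,0,0],0,200],[[0,0,0],0,200]]'
```

```text
clock: 25.7
position: [0.5199, -0.014, 0.0043]
ee_rot: [3.142, 0.002, 0.0]
force: [0.2, -0.1, -0.3]
width: 0.712
clock: 26.2
position: [0.5199, -0.014, 0.0042]
ee_rot: [3.141, 0.002, 0.0]
force: [-0.9, -0.3, 1.5]
width: 0.612
```

```bash
python3 -m crank '[[[0,0,-3],0,200],[[0,0,-4],0,200],[[0,0,-5],0,200],[[-2,4,0],0,200],[[-2,4,0],0,200]]'; python3 -m crank '[[[-2,4,0],0,200],[[-2,3.5,0],0,200],[[-0.3,0.4,0],0,200],[[0,0,0],0,200],[[0,0,0],0,200]]'
python3 - <<'E'
from h import *
p,d=get_image('scene');cv2.imwrite('pics/c13.png',cv2.resize(p[180:280,350:450,::-1],None,fx=6,fy=6))
print(monitor.observe()['position'])
E
```

```text
clock: 26.7
position: [0.481, -0.094, 0.1258]
ee_rot: [3.141, 0.007, 0.006]
force: [-0.0, -0.5, -0.9]
width: 0.615
clock: 27.2
position: [0.4377, -0.1721, 0.1242]
ee_rot: [-3.141, -0.004, -0.001]
force: [0.8, 0.9, -0.2]
width: 0.619
[ 0.43787007 -0.17173461  0.1241498 ]
```

View pics/c13.png

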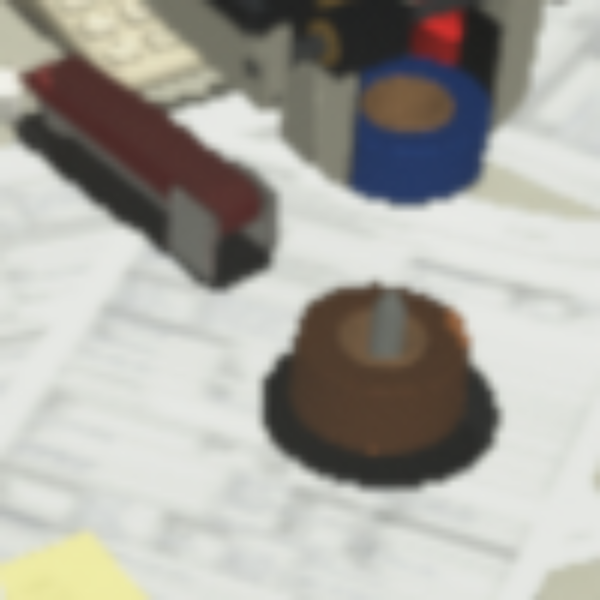

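```bash
python3 - <<'E'
from h import *
print(rayz('scene',[[418,197.3]],.1442))
E
python3 -m crank '[[[0,0.1,3],0,200],[[0,0,2],0,200],[[0,0,1],0,200],[[0,0,0],0,200],[[0,0,0],0,200]]'
```

```text
[[ 0.43391699 -0.16961899  0.1442    ]]
clock: 27.75
position: [0.4377, -0.1736, 0.0646]
ee_rot: [-3.142, -0.004, -0.001]
force: [0.3, 0.6, 0.3]
width: 0.611
```

```bash
python3 -m crank '[[[0,0,1],0,200],[[0,0,0.8],0,200],[[0,0,0.3],0,200],[[0,0,0],0,200],[[0,0,0],0,200]]'; python3 -m crank '[[[0,0,0],0,40],[[0,0,0],0,20],[[0,0,0],0,20],[[0,0,0],0,20],[[0,0,0],0,20]]'; python3 -m crank '[[[0,0,-1],0,20],[[0,0,-3],0,20],[[0,0,-4],0,10],[[0,0,-4],0,0],[[0,0,0],0,0]]'; python3 -m crank '[[[2,4,0],0,0],[[0,5,0],0,0],[[0,5,0],0,0],[[0,5,0],0,0],[[0,0,0],0,0]]'
python3 - <<'E'
from h import *
for n in('scene','top'):
    p,d=get_image(n);cv2.imwrite(f'pics/e{n}.png',p[:,:,::-1]);C=cloud(n,d)
    for k,z in dict(blue_roll=.064,white_roll=.056,brown_roll=.04,yellow_roll=.034,mouse=.035,stapler=.041,scissors=.009,sticky_notes=.01).items():
        for l in masks_of(k,n)[:2]:
            P=C[l['region']&(d>0)];T=P[abs(P[:,2]-z)<.008]
            if len(T)>20:print(n,k,round(l['score'],2),((T.min(0)+T.max(0))/2).round(4),np.median(T[:,2]).round(4),np.ptp(T,axis=0).round(3))
a=cv2.imread('pics/escene.png')
cv2.imwrite('pics/e2.png',cv2.resize(np.hstack([a[270:370,120:240],a[180:280,350:470]]),None,fx=3.3,fy=4))
E
```

```text
clock: 28.25
position: [0.4373, -0.1741, 0.0436]
ee_rot: [3.141, 0.002, 0.001]
force: [-1.6, 0.2, 9.2]
width: 0.612
clock: 28.75
position: [0.437, -0.1741, 0.043]
ee_rot: [-3.142, -0.002, 0.0]
force: [0.8, 0.6, -0.8]
width: 0.917
clock: 29.25
position: [0.44, -0.1749, 0.1687]
ee_rot: [3.139, 0.002, 0.013]
force: [0.6, -0.3, -0.3]
width: 1.001
clock: 29.75
position: [0.4548, -0.3722, 0.1633]
ee_rot: [3.137, -0.012, -0.001]
force: [-0.6, 0.8, -0.1]
width: 0.995
scene blue_roll 0.8 [ 0.4351 -0.1714  0.0615] 0.0622 [0.06  0.062 0.011]
scene white_roll 0.91 [0.4675 0.3669 0.0543] 0.0552 [0.053 0.05  0.012]
scene brown_roll 0.87 [ 0.4248 -0.1614  0.0369] 0.0365 [0.043 0.044 0.01 ]
scene yellow_roll 0.74 [0.4527 0.3663 0.033 ] 0.0329 [0.033 0.059 0.014]
scene mouse 0.61 [0.6015 0.1675 0.0335] 0.0312 [0.083 0.052 0.013]
scene stapler 0.56 [ 0.5882 -0.1698  0.0381] 0.0379 [0.126 0.042 0.01 ]
scene scissors 0.59 [0.6297 0.3378 0.0082] 0.007 [0.09  0.191 0.014]
scene sticky_notes 0.59 [ 0.3953 -0.0046  0.0078] 0.0075 [0.08  0.079 0.011]
scene sticky_notes 0.46 [0.453  0.3644 0.009 ] 0.0094 [0.083 0.108 0.014]
top blue_roll 0.89 [ 0.439  -0.1726  0.0623] 0.0628 [0.057 0.059 0.012]
top white_roll 0.94 [0.4689 0.3633 0.0542] 0.0543 [0.05  0.05  0.012]
top brown_roll 0.73 [ 0.4374 -0.1635  0.0379] 0.0379 [0.058 0.046 0.012]
top yellow_roll 0.79 [0.47   0.3552 0.0337] 0.0322 [0.061 0.046 0.015]
top mouse 0.75 [0.6042 0.1629 0.0321] 0.0308 [0.084 0.052 0.01 ]
top stapler 0.82 [ 0.5935 -0.1716  0.0386] 0.0383 [0.125 0.038 0.011]
top scissors 0.83 [0.6309 0.3444 0.0078] 0.0064 [0.086 0.173 0.014]
top sticky_notes 0.79 [ 0.3972 -0.0065  0.0078] 0.0076 [0.074 0.077 0.011]
```

View pics/e2.png

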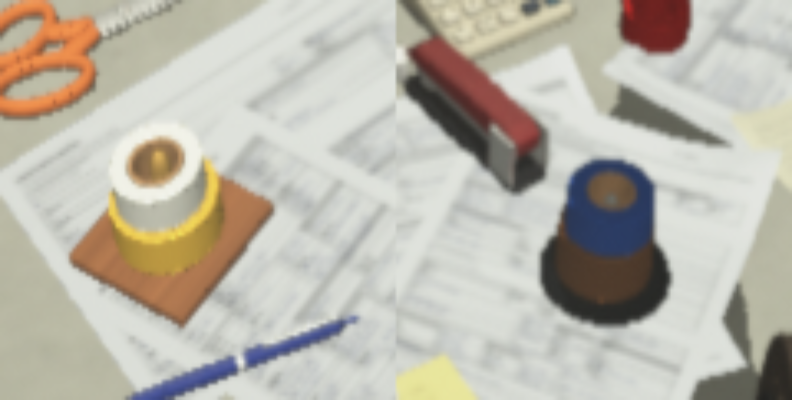

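View pics/escene.png

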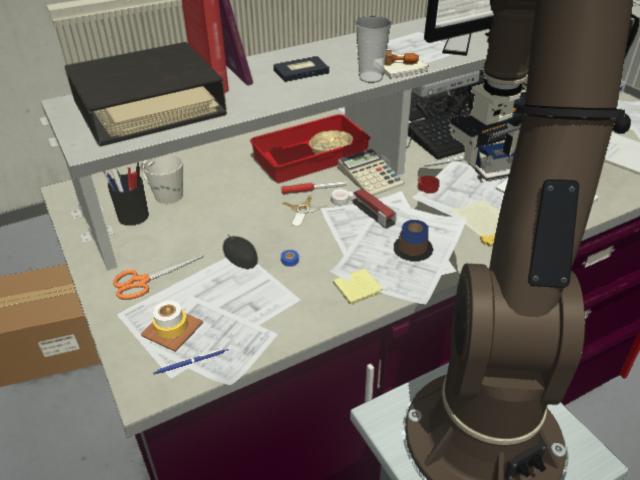

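Both stacks are down and threaded: wooden at (168,320), black at (413,238). The bystanders have not moved, so I'm handing in.

```bash
python3 -m crank '[[[0,0,0],0,0],[[0,0,0],0,0],[[0,0,0],0,0]]'; python3 -c "
from cell import workorder
print(workorder.sign_off())"
```

```text
clock: 30.95
position: [0.4573, -0.3641, 0.1632]
ee_rot: [3.142, 0.002, -0.0]
force: [-0.2, -0.5, -0.1]
width: 0.998
the job is handed in; nothing more can be done
None
```

Both stands are loaded: brown with the larger blue on top is on the black stand, and yellow with white on top is on the wooden stand. I handed the job in at about 31 s with the gripper open and clear; the sign-off gives no verdict.

- **Top rolls:** in the last pictures blue and white lie flat, within about 3 mm of their posts. Their top faces read 62 mm (64 expected) and 54–55 mm (56 expected). Every roll read 1–2 mm low before it was moved too, so I take that as depth bias.
- **Lower rolls:** brown and yellow are half hidden under the top rolls, so their centres could not be measured directly at the end. Each was seen flat and threaded before the next roll went on.
- **Bystanders:** the mouse, stapler, scissors and sticky notes read within about 2 mm of where they started. I did not touch the small blue roll or the red look-alike.
- **Disagreements:** the two cameras differ by 2–4 mm throughout. No check failed.

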